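Move a cover plate from the drill jig to the fuse module

ROBOT

A 7-joint arm with a two-finger parallel gripper is mounted at the origin on a cart in front of the work surface, level with it; the furniture and walls round the work are solid. World frame = base frame: x ahead of the robot, y to its left, z up, the work surface at z = 0. Lengths are in m, angles in rad, forces in N, time in s.
With the tool pointing down it reaches from about 0.425 to 0.925 m from the base axis. Payload 6.8 kg.
Tool frame: the origin (TCP) lies midway between the tips of the shut fingers; the grasp point (between the pads) lies 19 mm behind it; z points along the fingers, y is the line along which they close (so a half turn about z gives the same grasp; the last joint's range is limited). The gripper opens to 88 mm and grips with 3 to 60 N. Pads are 20 mm wide; open, the fingers measure 115 mm over their backs; the gripper's body (75 mm by 178 mm) begins 61 mm behind the grasp point.
Start: joints at [-1.403, 0.477, 0.022, 1.555, -0.011, 1.109, -0.083], TCP at [0.184, 0.65, 0.223] pointing down, gripper open.
Joint ranges: [-2.96, 2.96], [-0.34, 2.1], [-1.41, 1.46], [0.24, 2.44], [-1.37, 4.51], [0.17, 1.92], [-2.96, 2.96]. Speed limits (rad/s): [2.39, 2.39, 3.14, 3.14, 3.14, 3.14, 3.14].

INTERFACE

Orientations are given as a rotation vector (axis times angle).
In Python, from station import manip gives the robot as it stands.
- The arm moves only by the tool carry_out, never from a script. Its arguments are lists of equal length, an entry for each row: "hand": the finger opening in m, from 0 to 0.0878; "dp": the shift along the tool's x, y, z in m, a list of three; "turn": the turn, a rotation vector about the tool's x, y, z in degrees, a list of three. In form: {"hand": [hand, ...], "dp": [[tx, ty, tz], ...], "turn": [[rx, ry, rz], ...]}. A call has 1 to 8 rows; each row is the pose to reach, as a shift and turn from the pose commanded when the call began, along the tool's axes at that moment; what a row does not reach only later rows make up. A row lasts 1/12 s, in which the tool goes at most 41.7 mm and 7.16 degrees, less where a joint would pass 70% of its speed; a pose out of reach is approached as far as the arm can. A call with a gripper value outside its range is refused whole. The fingers move at their own pace and stop on an object; "force" is the grip in N (left out, the last holds). Time passes only in rows, so rows that repeat a pose let the fingers close. It gives the time, the measured TCP pose, the force, the opening and the grip force at its end, in the units of the state.
- manip.sense(): the state, without advancing time (a new reading comes with each control period).
- manip.capture(name): name is "scene" or "top" or "wrist"; returns a dict with "frame" (420x560x3 uint8, red, green, blue), "range_z" (420x560 float32, m along the optical axis (not along the pixel's ray), 0 where there is no reading), "fx", "fy", "cx", "cy" (pixels), "extrinsics" (4x4, takes a point from world to camera coordinates). Camera axes: x right, y down, z forward; pixel columns grow to the right and rows downward; lengths in m; the calibration is good to about 2 mm. A picture is of the moment at which its call begins.
- manip.sign_off(): hands the job in; it is judged then, once.
The state is a dict: "time_s": time; "joints": joint angles; "joint_vel": joint speeds; "tau": joint torques, N m; "position": TCP position; "tool_rot": TCP orientation; "ft_force": force on the tool from outside, world axes, zero at the start; "wrist_torque": the same for the moment, N m; "opening": finger opening in m; "gripper_force": force on a finger pad.
Only numpy, scipy, OpenCV 4.12 (cv2) and the standard library are available. Lean on these libraries where they do the work, as an engineer would, in place of code of your own. Each camera call takes 0.05 s, during which the arm holds its last target. There are 200 camera calls.

TASK

Lift the aluminium cover plate off the pins of the drill jig, lay it flat on the blue corner stop and push it snug against both fences (long side to the split fence, short side to the single fence), and let go of it there so that it lies square. Then take it again across its long sides, with one finger in the gap of the split fence, because the module's green terminals leave no room at the short ends, and seat it fully down on the two pins of the fuse module. Never drop the cover, and leave the solder spool and the blue bin where they stand.

Things in the scene. Friction and masses are not known exactly. Their poses are not given: they have to be found in the camera images.
- cover_plate: Loose flat aluminium plate with five dark vent slots, 68 (its x) x 52 (its y) x 10 mm, about 0.11 kg. Grip its sides in the lower 7.5 mm; the top step is 2 mm narrower all round. 8 mm through holes at (x, y) = (24, 16) and (-24, -16) mm; it fits either way round. Origin: centre of its underside. It starts on the drill jig's pins, its x along the jig's x.
- drill_jig: Fixed drill jig: dark steel base 104 (x) x 90 (y) x 12 mm, side rails along x rising to 40 mm above the bench, 3 mm from the cover's long sides (8 mm above its top), brass thumb screws out to y = +-55 mm. Only the cover's short ends (+x, -x) are open to fingers. Origin: centre of the underside, on the bench.
- jig_seat (a point): Centre of the top of the jig's 56 x 44 mm pedestal, 22 mm above the bench, where the cover's origin lies at the start (its ends overhang by 6 mm). Two brass pins, 6 mm diameter, stand 14 mm above it in the cover's holes. Axes as drill_jig's.
- corner_stop: Fixed blue plate, x -66 to +62, y -52 to +52, 6 mm thick; aluminium fences stand 14 mm above it. Short fence: one bar along y, inner face x = +46, from y = -15 to +29 mm. Long (split) fence: two blocks, inner faces y = +36, 13 mm thick, at x = -25 to -9 and +33 to +49 mm; the 42 mm gap between them takes a finger. Origin: underside, on the bench.
- corner_nest (a point): Point on the blue plate's top at corner_stop's (12, 10, 6) mm: the cover's origin lies here when it is flat and snug against both fences, its long side along corner_stop's x. Axes as corner_stop's.
- fuse_module: Fixed grey fuse module with an open compartment showing three glass fuses. Foot 130 (x) x 60 (y) x 5 mm, body 112 x 48 mm, rim 34 mm above the bench. Green terminals at both ends rise to 60 mm, inner faces at x = +-38 mm (4 mm from the cover's ends): fingers fit only at the cover's long sides, where it overhangs the body by 2 mm. Origin: centre of the underside.
- module_seat (a point): Centre of the module's rim, 34 mm above the bench: the cover's origin lies here when fully down, its x along the module's x. Two steel pins, 6 mm diameter, stand 14 mm above it at (24, 16) and (-24, -16) mm, tapered over the last 4 mm to 2.4 mm. Axes as fuse_module's.
- solder_spool: Loose bystander: reel of solder wire with blue flanges standing upright, 54 mm diameter, 43 mm high, origin under its centre.
- blue_bin_small: Loose bystander: small blue open parts bin, 86 x 64 x 45 mm, origin under its centre.
Things that resemble listed ones, but are neither listed nor needed, are in the scene too. Of the things that look like the corner_stop, the larger one is meant.

How it is judged:
On the way, in this order (a step that is already met when the one before it is completed fails the run):
1. the cover is lifted clear of the drill jig's pins (z of cover_plate in the frame of jig_seat above 0.018 m), for 0.1 s.
2. the cover lies flat on the corner stop, snug against both fences (within 3 mm and 2.5 degrees), and is let go (x of cover_plate in the frame of corner_nest between -0.003 and 0.002 m and y of cover_plate in the frame of corner_nest between -0.003 and 0.002 m and z of cover_plate in the frame of corner_nest below 0.002 m and angle between the x axis of cover_plate and the x axis of corner_nest, either way round below 0.044 rad and angle between cover_plate's own z axis and vertical below 0.05 rad and contact force between the fingers and cover_plate below 0.05 N), for 0.3 s.
At the end, for the whole second after the job is handed in: The cover lies released and at rest fully down on the fuse module's pins: its origin within 2.5 mm sideways and 2 mm in height of the module seat, its long side along the module (within 5 degrees, either way round), level within 2.3 degrees (horizontal distance between cover_plate and module_seat below 0.0025 m and z of cover_plate in the frame of module_seat between -0.002 and 0.002 m and angle between the x axis of cover_plate and the x axis of module_seat, either way round below 0.09 rad and angle between cover_plate's own z axis and vertical below 0.04 rad and contact force between the fingers and cover_plate below 0.05 N and linear speed of cover_plate below 0.01 m/s); the robot touches nothing.
It fails at once if the cover is dropped (falls free of the fingers faster than 0.6 m/s, a drop of about 2 cm) (contact force between the fingers and cover_plate below 0.05 N and linear speed of cover_plate above 0.6 m/s).
It fails at once if the cover is turned over or stood on edge (angle between cover_plate's own z axis and vertical above 1 rad).
It fails at once if a bystander (solder spool, blue bin) is moved by more than 2 cm (distance of any of solder_spool, blue_bin_small from where it was at the start of the episode above 0.02 m).
It also fails if it takes over 72 s, if anything falls off the work surface, if the arm or the gripper's body presses on something with over 40 N, if the wrist force passes 120 N, or if a joint passes its speed limit or range.

## Working session

There is one attempt and no reset: what is moved stays moved. The work goes in short steps, Python scripts to look and compute and a tool call to move; the robot and the scene stay as the last step left them, time stands still between calls to the robot, and variables do not carry over. Pictures are saved under pics/ and viewed, at most 10 in all, crops included, and the job is handed in when it is done.

Besides the shell and the picture viewer there is one more tool, called after "Call:" by a JSON object that holds its "method" and its "body". carry_out: Moves the arm, as the interface text tells. Its arguments: {"type":"object","properties":{"hand":{"type":"array"},"dp":{"type":"array"},"turn":{"type":"array"},"force":{"type":"number"}},"required":["hand","dp","turn"]}

```bash
ls; mkdir -p pics; python3 - <<'E'
from station import manip
import cv2, numpy as np, pickle
s=manip.sense(); print(s)
for n in ("scene","top"):
    c=manip.capture(n); cv2.imwrite(f"pics/{n}0.png",c["frame"][:,:,::-1]); pickle.dump(c,open(f"{n}0.pkl","wb"))
    print(n,c["fx"],c["fy"],c["cx"],c["cy"],c["extrinsics"])
E
```

```text
pics
{'time_s': 0.0, 'joints': array([-1.40311132,  0.47779579,  0.02236301,  1.55643066, -0.01147301,
        1.10931261, -0.08313373]), 'joint_vel': array([ 4.96051142e-05,  1.84667202e-03,  4.34677203e-04,  8.26415958e-04,
       -6.78423999e-04, -1.12763515e-03, -5.09482810e-04]), 'tau': array([-1.91063924e-05, -5.82857394e+01,  1.53445221e+00, -2.72608638e+01,
       -5.43714711e-02,  1.68964500e-02,  1.61307776e-04]), 'position': array([0.18367736, 0.64890526, 0.22169387]), 'tool_rot': array([-4.31851242e-01, -3.11168664e+00,  2.85281632e-03]), 'ft_force': array([-0.47854919, -0.16657228,  0.36164639]), 'wrist_torque': array([-0.00438425, -0.04052178, -0.04739024]), 'gripper_force': 0.0, 'opening': 0.08773316366649733}
scene 533.3413246777125 533.3413246777125 282.02595047206006 218.93942732116298 [[ 0.62766171 -0.7783421  -0.01497816 -0.21921076]
 [-0.61833695 -0.48675827 -0.61702983  0.48108343]
 [ 0.47296955  0.39654755 -0.78679721  0.82644826]
 [ 0.          0.          0.          1.        ]]
top 485.92587884950524 485.92587884950524 282.69389661746027 203.5830808503484 [[ 0.0059429  -0.99995349  0.00759555  0.15282002]
 [-0.98931143 -0.006986   -0.14565056  0.57988317]
 [ 0.14569685 -0.00664878 -0.98930694  1.01058538]
 [ 0.          0.          0.          1.        ]]
```

View pics/top0.png

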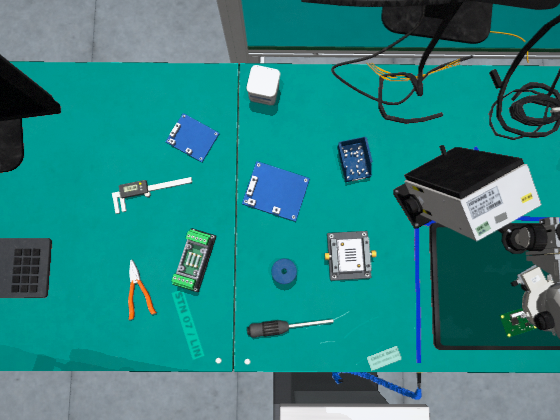

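View pics/scene0.png

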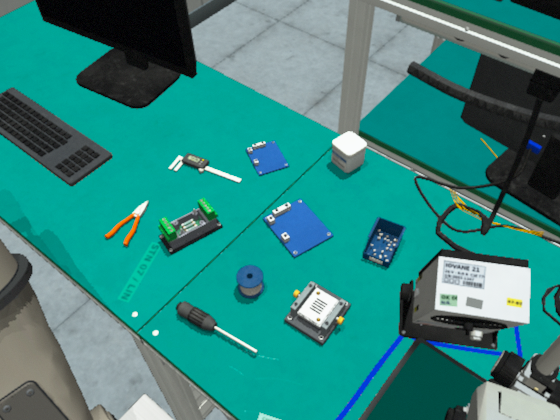

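Candidates: the cover is the grey-white plate on the dark jig at top (350,256), with nothing similar elsewhere. For the corner stop there are two blue plates, (276,192) larger and (192,137) smaller, and I choose (276,192). The fuse module is at (194,260), the spool at (284,272) and the bin at (354,160).

```bash
cat > h.py <<'E'
import numpy as np, cv2, pickle
def ray(c,u,v,z):
    E=c["extrinsics"];R=E[:3,:3];o=-R.T@E[:3,3]
    d=R.T@np.array([(u-c["cx"])/c["fx"],(v-c["cy"])/c["fy"],1.]);return o+d*(z-o[2])/d[2]
def world(c):
    E=c["extrinsics"];z=c["range_z"];v,u=np.mgrid[:z.shape[0],:z.shape[1]]
    P=np.stack([(u-c["cx"])/c["fx"]*z,(v-c["cy"])/c["fy"]*z,z],-1)
    return (P-E[:3,3])@E[:3,:3]
E
python3 - <<'E'
from h import *
from station import manip
c=pickle.load(open("top0.pkl","rb"))
for n,u,v,z in (("jig",350,256,.03),("stop",276,191,.006),("mod",194,260,.034),("spool",284,272,.04),("bin",354,160,.045),("screw",265,328,.03)): print(n,ray(c,u,v,z).round(3))
w=manip.capture("wrist");print(w["fx"],w["cx"],w["cy"],w["extrinsics"]);pickle.dump(w,open("w0.pkl","wb"))
f=c["frame"][:,:,::-1]
a=cv2.resize(f[145:235,235:325],(400,400),interpolation=cv2.INTER_CUBIC);b=cv2.resize(f[215:305,305:395],(400,400),interpolation=cv2.INTER_CUBIC)
cv2.imwrite("pics/crop0.png",np.hstack([a,b]))
E
```

```text
jig [0.467 0.011 0.03 ]
stop [0.613 0.172 0.006]
mod [0.457 0.346 0.034]
spool [0.432 0.153 0.04 ]
bin [0.676 0.001 0.045]
screw [0.315 0.192 0.03 ]
334.28040854119484 289.87877978972284 212.9244713760611 [[ 2.72259777e-01  9.62223768e-01 -1.85402928e-04 -6.74234512e-01]
 [ 9.30822261e-01 -2.63325936e-01  2.53435139e-01 -3.11989703e-02]
 [ 2.43812493e-01 -6.91727717e-02 -9.67352364e-01  3.87547142e-01]
 [ 0.00000000e+00  0.00000000e+00  0.00000000e+00  1.00000000e+00]]
```

View pics/crop0.png

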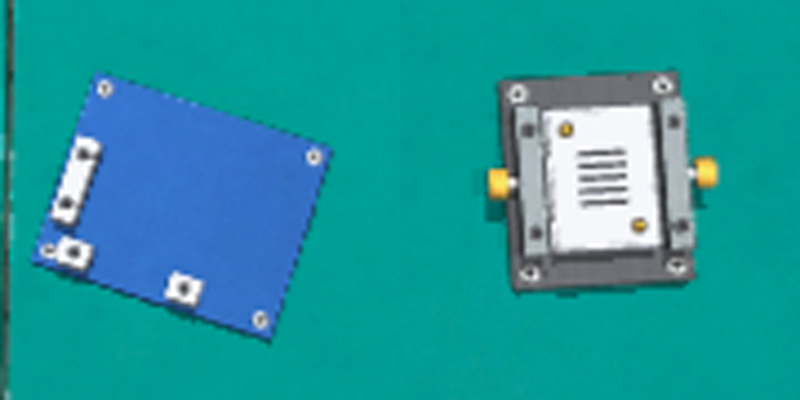

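The left half of the crop shows the larger stop: single bar fence at crop (77,180), split blocks at (75,252) and (183,290). Stop +x therefore runs along about world +y, and stop +y along about world -x. The right half shows the cover at (600,178) between rails at (530,180) and (675,175), its pins at (565,130) and (640,225). The choices are confirmed. I'll scan module, stop and jig with the wrist camera on the way.

```bash
cat >> h.py <<'E'
from scipy.spatial.transform import Rotation as Ro
from station import manip
def go(p=None,yaw=None):
    """yaw: world direction (deg) of tool y; tool z down. prints dp(mm) and turn(deg)"""
    s=manip.sense(); R=Ro.from_rotvec(s["tool_rot"]); M=R.as_matrix(); T=R
    if yaw is not None:
        cur=np.degrees(np.arctan2(M[1,1],M[0,1])); 
        yaw=cur+(yaw-cur+90)%180-90
        a=np.radians(yaw); y=np.array([np.cos(a),np.sin(a),0]); z=np.array([0,0,-1.]); T=Ro.from_matrix(np.stack([np.cross(y,z),y,z],1))
    d=np.zeros(3) if p is None else M.T@(np.array(p)-s["position"])
    print("pos",s["position"].round(4),"y-yaw",np.degrees(np.arctan2(M[1,1],M[0,1])).round(2),"dp_mm",(d*1e3).round(1),"turn",(R.inv()*T).as_rotvec(degrees=True).round(2),"t",round(s["time_s"],2),"F",s["ft_force"].round(1),"j",s["joints"].round(2)[[0,6]])
E
python3 - <<'E'
from h import *
w=pickle.load(open("w0.pkl","rb"));E=w["extrinsics"];s=manip.sense();M=Ro.from_rotvec(s["tool_rot"]).as_matrix()
print("cam in tool",M.T@(-E[:3,:3].T@E[:3,3]-s["position"]),"\ncam axes in tool (cols)\n",(M.T@E[:3,:3].T).round(3)); print(M.round(2))
# jig/stop orientation from top
c=pickle.load(open("top0.pkl","rb")); f=c["frame"]; h=cv2.cvtColor(f,cv2.COLOR_RGB2HSV)
m=cv2.inRange(h,(105,120,60),(125,255,255)); m[:150]=0;m[:,320:]=0;m[225:]=0
cs,_=cv2.findContours(m,0,1); k=max(cs,key=cv2.contourArea); b=cv2.boxPoints(cv2.minAreaRect(k)); print([ray(c,*q,.006)[:2].round(4) for q in b])
go((0.46,0.36,0.2))
E
```

```text
cam in tool [ 0.06807667 -0.0004717  -0.16076375] 
cam axes in tool (cols)
 [[ 0.    -0.967 -0.253]
 [ 1.    -0.     0.001]
 [-0.001 -0.253  0.967]]
[[-0.96  0.27 -0.  ]
 [ 0.27  0.96 -0.  ]
 [-0.   -0.   -1.  ]]
[array([0.5842, 0.2477]), array([0.6821, 0.2173]), array([0.6421, 0.0968]), array([0.5451, 0.1287])]
pos [0.1837 0.6491 0.2219] y-yaw 74.2 dp_mm [-344.6 -202.9   22.3] turn [0. 0. 0.] t 0.15 F [0.1 0.2 0.3] j [-1.4  -0.08]
```

Call:
{"method": "carry_out", "body": {"hand": [0.0878,0.0878,0.0878,0.0878,0.0878,0.0878,0.0878,0.0878], "dp": [[-40,-24,0],[-70,-42,0],[-105,-62,0],[-140,-83,0],[-175,-103,0],[-210,-124,0],[-240,-142,0],[-270,-160,0]], "turn": [[0,0,0],[0,0,0],[0,0,0],[0,0,0],[0,0,0],[0,0,0],[0,0,0],[0,0,0]]}}

```text
time_s: 0.82
position: [0.4143, 0.4059, 0.2226]
tool_rot: [-0.432, -3.112, 0.0]
ft_force: [0.0, 0.1, -0.0]
opening: 0.0877
gripper_force: 0.0
```

I wrote those shifts in mm. The per-row clamp made that harmless, and from here on I'll use metres.

```bash
sed -i 's/"dp_mm",(d\*1e3).round(1)/"dp",d.round(4)/' h.py; python3 -c "
from h import *
go((0.45,0.35,0.16))"
```

```text
pos [0.4143 0.4059 0.2226] y-yaw 74.2 dp [-0.0496 -0.0441  0.0626] turn [0. 0. 0.] t 0.82 F [ 0.   0.1 -0. ] j [-0.98  0.45]
```

Call:
{"method": "carry_out", "body": {"hand": [0.0878,0.0878,0.0878,0.0878], "dp": [[-0.025,-0.022,0.03],[-0.05,-0.044,0.06],[-0.05,-0.044,0.06],[-0.05,-0.044,0.06]], "turn": [[0,0,0],[0,0,0],[0,0,0],[0,0,0]]}}

```text
time_s: 1.15
position: [0.4498, 0.348, 0.1605]
tool_rot: [-0.439, -3.109, 0.007]
ft_force: [0.0, 0.5, -0.1]
opening: 0.0875
gripper_force: 0.0
```

```bash
python3 - <<'E'
from h import *
c=manip.capture("wrist");pickle.dump(c,open("wm.pkl","wb"));cv2.imwrite("pics/wm.png",c["frame"][:,:,::-1])
go((0.6,0.18,0.16))
E
```

```text
pos [0.4493 0.351  0.162 ] y-yaw 74.09 dp [-0.1918 -0.1231  0.002 ] turn [0. 0. 0.] t 1.2 F [0.2 0.3 0.4] j [-0.88  0.58]
```

View pics/wm.png

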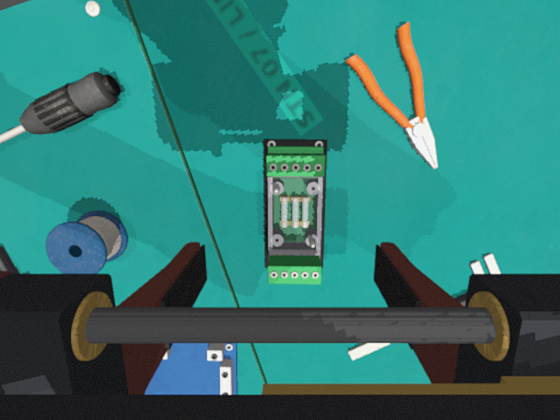

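The module sits between columns 265-326 and rows 140-283, with ring features (pins or screws) near (277,187), (313,187), (277,240) and (312,241). Stop next.

Call:
{"method": "carry_out", "body": {"hand": [0.0878,0.0878,0.0878,0.0878,0.0878,0.0878,0.0878,0.0878], "dp": [[-0.03,-0.02,0],[-0.065,-0.042,0],[-0.1,-0.064,0],[-0.13,-0.084,0],[-0.16,-0.103,0],[-0.192,-0.123,0],[-0.192,-0.123,0],[-0.192,-0.123,0]], "turn": [[0,0,0],[0,0,0],[0,0,0],[0,0,0],[0,0,0],[0,0,0],[0,0,0],[0,0,0]]}}

```text
time_s: 1.87
position: [0.6023, 0.1811, 0.1638]
tool_rot: [0.435, 3.109, 0.002]
ft_force: [-0.4, 0.4, 0.9]
opening: 0.0879
gripper_force: 0.0
```

```bash
python3 - <<'E'
from h import *
c=manip.capture("wrist");pickle.dump(c,open("ws.pkl","wb"));cv2.imwrite("pics/ws.png",c["frame"][:,:,::-1])
go((0.467,0.011,0.16),0)
E
```

```text
pos [0.601  0.1831 0.1635] y-yaw 74.26 dp [ 0.0823 -0.202   0.0031] turn [ 1.100e-01 -4.000e-02  7.426e+01] t 1.92 F [-0.8  0.9 -0.7] j [-0.54  0.99]
```

Call:
{"method": "carry_out", "body": {"hand": [0.0878,0.0878,0.0878,0.0878,0.0878,0.0878,0.0878,0.0878], "dp": [[0.01,-0.025,0],[0.02,-0.05,0],[0.03,-0.075,0],[0.04,-0.1,0],[0.05,-0.125,0],[0.06,-0.15,0],[0.07,-0.175,0],[0.082,-0.202,0]], "turn": [[0,0,7],[0,0,14],[0,0,21],[0,0,28],[0,0,35],[0,0,42],[0,0,49],[0,0,56]]}}

```text
time_s: 2.58
position: [0.4663, 0.0117, 0.1632]
tool_rot: [-1.843, -2.544, -0.003]
ft_force: [-0.0, 0.3, 0.3]
opening: 0.0875
gripper_force: 0.0
```

```bash
python3 - <<'E'
from h import *
c=manip.capture("wrist");pickle.dump(c,open("wj.pkl","wb"));cv2.imwrite("pics/wj.png",c["frame"][:,:,::-1])
go((0.467,0.011,0.16),0)
# composite zoom: module and jig
m=pickle.load(open("wm.pkl","rb"))["frame"][130:295,240:350]
s=pickle.load(open("ws.pkl","rb"))["frame"][60:300,120:420]
z=np.zeros((600,800,3),np.uint8); a=cv2.resize(m,(400,600),interpolation=cv2.INTER_CUBIC); z[:,:400]=a
z[:320,400:]=cv2.resize(s,(400,320)); z[320:600,400:780]=cv2.resize(c["frame"],(380,280))
cv2.imwrite("pics/comp.png",z[:,:,::-1])
E
```

```text
pos [0.4619 0.0065 0.1626] y-yaw 17.4 dp [0.0028 0.0063 0.0026] turn [-0.17 -0.05 17.4 ] t 2.63 F [-4.1 -4.2 -0.6] j [-0.56  0.3 ]
```

View pics/comp.png

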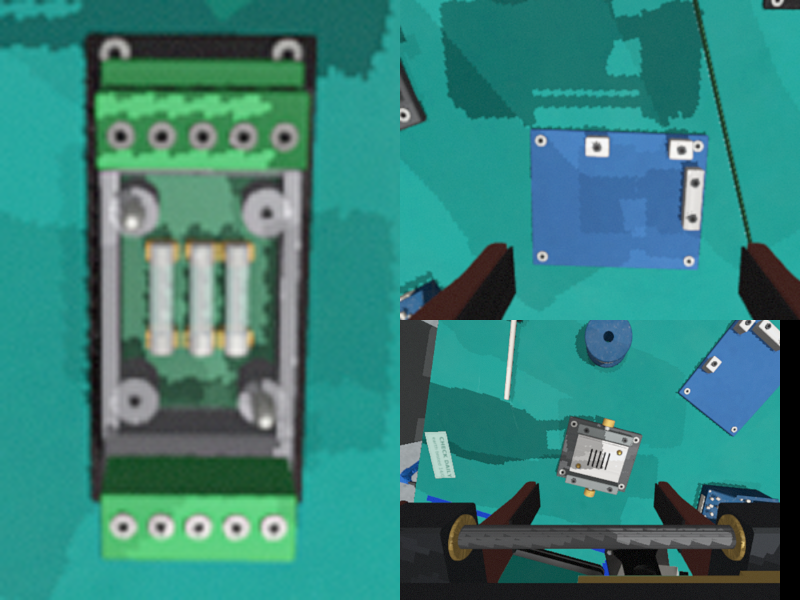

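Composite: the module pins are upright at crop (128,212) and (265,410), i.e. wrist pixels (275,188) and (313,243), and the other two rings are plain bosses. The stop shows split blocks at the top and the single bar on the right. The cover is clear in the jig. Now the numeric fits.

```bash
cat >> h.py <<'E'
def rect(P,name):
    (cx,cy),(w,h),a=cv2.minAreaRect((P[:,:2]*1000).astype(np.float32))
    if w<h: w,h,a=h,w,a+90
    print(name,"c",round(cx,1),round(cy,1),"size",round(w,1),round(h,1),"long-axis",round((a+90)%180-90,2),"n",len(P))
def big(m):
    n,l,st,_=cv2.connectedComponentsWithStats(m.astype(np.uint8)); return l==1+np.argmax(st[1:,4])
E
python3 - <<'E'
from h import *
L=lambda n:pickle.load(open(n+".pkl","rb"))
for n,nm in (("wm","mod"),("top0","mod"),("scene0","mod")):
    c=L(n);W=world(c);h=cv2.cvtColor(c["frame"],cv2.COLOR_RGB2HSV)
    near=(abs(W[...,0]-.457)<.09)&(abs(W[...,1]-.346)<.09)
    g=near&(W[...,2]>.057)&(W[...,2]<.064); rect(W[g],n+" term tops")
    r=near&(W[...,2]>.031)&(W[...,2]<.037); rect(W[r],n+" rim")
    b=near&(W[...,2]>.012)&(W[...,2]<.07); rect(W[big(b)],n+" all")
    p=near&(W[...,2]>.038)&(W[...,2]<.05)&(np.hypot(W[...,0]-.457,W[...,1]-.346)<.036); k,l,st,ce=cv2.connectedComponentsWithStats(p.astype(np.uint8))
    for i in range(1,k):
        if st[i,4]>2: print("  blob px",ce[i].round(1),st[i,4],W[l==i].mean(0).round(4),W[l==i][:,2].max().round(4))
for n in ("wj","top0","scene0","ws"):
    c=L(n);W=world(c);h=cv2.cvtColor(c["frame"],cv2.COLOR_RGB2HSV)
    near=(abs(W[...,0]-.467)<.07)&(abs(W[...,1]-.011)<.07)
    if n!="ws":
        g=near&(W[...,2]>.028)&(W[...,2]<.0345)&(h[...,1]<40)&(h[...,2]>60); 
        if g.sum()>20: rect(W[big(g)],n+" cover")
        g=near&(W[...,2]>.037)&(W[...,2]<.043); rect(W[g],n+" rails")
        g=near&(W[...,2]>.008)&(W[...,2]<.015); rect(W[g],n+" base")
    near=(abs(W[...,0]-.613)<.1)&(abs(W[...,1]-.172)<.1)&(W[...,2]<.03)&(W[...,2]>-.01)
    m=near&cv2.inRange(h,(103,110,50),(125,255,255)).astype(bool)
    if n!="wj" and m.sum()>100:
        m=big(m); v,u=np.nonzero(m); rect(np.array([ray(c,a,b,.006) for a,b in zip(u,v)]),n+" stop ray"); print("  medz",np.median(W[m][:,2]))
        f=near&(W[...,2]>.016)&(W[...,2]<.024); k,l,st,ce=cv2.connectedComponentsWithStats(f.astype(np.uint8))
        for i in range(1,k):
            if st[i,4]>15: rect(W[l==i],"   fence")
E
```

```text
wm term tops c 458.8 348.7 size 110.3 45.8 long-axis -16.61 n 2258
wm rim c 453.1 350.3 size 97.2 48.0 long-axis -16.53 n 1489
wm all c 456.3 349.4 size 115.8 48.0 long-axis -16.53 n 7473
  blob px [275.7 188.9] 41 [0.4305 0.3406 0.044 ] 0.0484
  blob px [311.7 242.5] 47 [0.4851 0.3572 0.0437] 0.0479
top0 term tops c 458.5 351.1 size 110.0 46.0 long-axis -16.54 n 336
top0 rim c 461.4 350.2 size 115.1 48.7 long-axis -16.83 n 292
top0 all c 459.2 350.7 size 122.1 48.8 long-axis -16.22 n 1378
  blob px [187.3 246.2] 6 [0.4853 0.3589 0.0456] 0.0482
  blob px [194.5 272. ] 8 [0.431  0.3421 0.0447] 0.0485
scene0 term tops c 459.0 347.2 size 110.8 49.3 long-axis -16.56 n 279
scene0 rim c 458.4 347.7 size 118.6 51.0 long-axis -16.24 n 280
scene0 all c 459.4 347.4 size 121.7 52.3 long-axis -16.44 n 1444
  blob px [194.1 209.9] 10 [0.4861 0.3559 0.0437] 0.0496
  blob px [181.9 229.6] 11 [0.4312 0.3375 0.0447] 0.0488
wj cover c 470.2 8.9 size 67.9 52.1 long-axis 3.24 n 3698
wj rails c 470.2 8.9 size 81.9 71.8 long-axis -86.67 n 2111
wj base c 470.2 9.1 size 104.1 89.7 long-axis 3.46 n 3187
top0
[... 489 characters left out ...]
57.0 long-axis 2.82 n 766
scene0 rails c 471.4 7.4 size 102.8 74.3 long-axis -87.51 n 411
scene0 base c 470.5 7.4 size 105.6 90.4 long-axis 3.32 n 651
scene0 stop ray c 611.8 168.1 size 126.6 103.0 long-axis 72.09 n 1853
  medz 0.006323229723636273
   fence c 624.8 222.8 size 44.7 15.0 long-axis -17.05 n 96
   fence c 587.1 222.6 size 16.1 13.0 long-axis 63.64 n 39
   fence c 569.1 167.5 size 15.6 13.8 long-axis 73.74 n 41
ws stop ray c 613.6 170.7 size 126.2 102.7 long-axis 72.02 n 11302
  medz 0.004732044727036509
   fence c 568.7 169.1 size 14.9 12.8 long-axis 72.5 n 243
   fence c 586.7 224.3 size 16.0 12.7 long-axis 71.2 n 242
   fence c 623.9 223.7 size 43.6 12.1 long-axis -17.86 n 579
```

```bash
python3 -c "
from h import *
go((0.4703,0.0091,0.07),3.3)"
```

```text
pos [0.4619 0.0065 0.1626] y-yaw 17.4 dp [-0.0001  0.0091  0.0926] turn [-0.17 -0.05 14.1 ] t 2.63 F [-4.1 -4.2 -0.6] j [-0.56  0.3 ]
```

Call:
{"method": "carry_out", "body": {"hand": [0.0878,0.0878,0.0878,0.0878,0.0878,0.0878], "dp": [[-0.001,0.001,0.025],[-0.003,0.0025,0.05],[-0.003,0.0025,0.075],[-0.003,0.0025,0.09],[-0.003,0.0025,0.09],[-0.003,0.0025,0.09]], "turn": [[0,0,5],[0,0,10],[0,0,14],[0,0,14],[0,0,14],[0,0,14]]}}

```text
time_s: 3.13
position: [0.4698, 0.0091, 0.0726]
tool_rot: [-2.133, -2.305, 0.001]
ft_force: [0.5, 0.7, -0.7]
opening: 0.0876
gripper_force: 0.0
```

```bash
python3 -c "
from h import *
go((0.4703,0.0091,0.023),3.3)"
```

```text
pos [0.4698 0.0091 0.0726] y-yaw 4.43 dp [-0.0001  0.0005  0.0496] turn [-0.07 -0.04  1.13] t 3.13 F [ 0.5  0.7 -0.7] j [-0.52  0.21]
```

Call:
{"method": "carry_out", "body": {"hand": [0.0878,0.0878,0.0878,0.0878,0.0878,0.0878], "dp": [[0,0.0005,0.015],[0,0.0005,0.03],[0,0.0005,0.042],[0,0.0005,0.0495],[0,0.0005,0.0495],[0,0.0005,0.0495]], "turn": [[0,0,1],[0,0,1],[0,0,1],[0,0,1],[0,0,1],[0,0,1]]}}

```text
time_s: 3.63
position: [0.4712, 0.0077, 0.0239]
tool_rot: [2.157, 2.283, 0.002]
ft_force: [0.1, -0.4, -0.1]
opening: 0.0879
gripper_force: 0.0
```

```bash
python3 -c "
from h import *
go((0.4703,0.0091,0.023),3.3)"
```

```text
pos [0.4712 0.0077 0.0239] y-yaw 3.25 dp [ 0.0014 -0.0008  0.0009] turn [ 0.05 -0.03 -0.05] t 3.63 F [ 0.1 -0.4 -0.1] j [-0.46  0.26]
```

Call:
{"method": "carry_out", "body": {"hand": [0.0878,0.08,0.06,0.06,0.06,0.06,0.06,0.06], "dp": [[0.001,-0.0005,0.0007],[0.001,-0.0005,0.0007],[0.001,-0.0005,0.0007],[0.001,-0.0005,0.0007],[0.001,-0.0005,0.0007],[0.001,-0.0005,0.0007],[0.001,-0.0005,0.0007],[0.001,-0.0005,0.0007]], "turn": [[0,0,0],[0,0,0],[0,0,0],[0,0,0],[0,0,0],[0,0,0],[0,0,0],[0,0,0]], "force": 30}}

```text
time_s: 4.3
position: [0.4702, 0.0082, 0.0228]
tool_rot: [-2.159, -2.282, -0.001]
ft_force: [-1.6, -0.0, 6.0]
opening: 0.0677
gripper_force: 30.0
```

Call:
{"method": "carry_out", "body": {"hand": [0.06,0.06,0.06,0.06,0.06,0.06,0.06,0.06], "dp": [[0,0,0],[0,0,-0.001],[0,0,-0.004],[0,0,-0.008],[0,0,-0.012],[0,0,-0.016],[0,0,-0.02],[0,0,-0.024]], "turn": [[0,0,0],[0,0,0],[0,0,0],[0,0,0],[0,0,0],[0,0,0],[0,0,0],[0,0,0]]}}

```text
time_s: 4.97
position: [0.4701, 0.0081, 0.0469]
tool_rot: [2.159, 2.283, 0.0]
ft_force: [0.6, -0.3, -1.3]
opening: 0.0678
gripper_force: 30.0
```

```bash
python3 - <<'E'
from h import *
c=manip.capture("wrist");pickle.dump(c,open("w1.pkl","wb"));W=world(c);h=cv2.cvtColor(c["frame"],cv2.COLOR_RGB2HSV)
go((0.535,0.1,0.12),72)
s=manip.sense();p=s["position"];print(s["opening"],s["gripper_force"])
g=(np.hypot(W[...,0]-p[0],W[...,1]-p[1])<.05)&(h[...,1]<40)&(h[...,2]>60)&(W[...,2]>p[2]-.003)&(W[...,2]<p[2]+.016)
rect(W[big(g)],"cover"); print(np.percentile(W[big(g)][:,2],[5,50,95]))
E
```

```text
pos [0.4705 0.0081 0.0475] y-yaw 3.19 dp [ 0.0881  0.0696 -0.0724] turn [ 6.000e-02  2.000e-02 -6.881e+01] t 5.02 F [ 0.   0.3 -1.2] j [-0.49  0.23]
0.06786325150835332 29.998692870140076
cover c 471.6 10.5 size 70.7 49.2 long-axis 3.47 n 11873
[0.05090912 0.05470434 0.05577011]
```

```bash
python3 -c "
from h import *
go((0.6057,0.1659,0.09),72)"
```

```text
pos [0.4705 0.0081 0.0475] y-yaw 3.19 dp [ 0.15    0.1438 -0.0423] turn [ 6.000e-02  2.000e-02 -6.881e+01] t 5.02 F [ 0.   0.3 -1.2] j [-0.49  0.23]
```

Call:
{"method": "carry_out", "body": {"hand": [0.06,0.06,0.06,0.06,0.06,0.06,0.06,0.06], "dp": [[0,0,-0.015],[0,0,-0.035],[0.01,0.01,-0.0425],[0.03,0.028,-0.0425],[0.05,0.048,-0.0425],[0.07,0.067,-0.0425],[0.09,0.086,-0.0425],[0.11,0.105,-0.0425]], "turn": [[0,0,0],[0,0,0],[0,0,-6],[0,0,-12],[0,0,-18],[0,0,-24],[0,0,-30],[0,0,-36]]}}

```text
time_s: 5.68
position: [0.5693, 0.1249, 0.089]
tool_rot: [-1.34, -2.841, 0.0]
ft_force: [1.0, -0.0, -0.9]
opening: 0.0676
gripper_force: 30.0
```

```bash
python3 -c "
from h import *
go((0.6057,0.1659,0.06),72)"
```

```text
pos [0.5693 0.1249 0.089 ] y-yaw 39.49 dp [0.0085 0.0542 0.029 ] turn [ -0.    -0.   -32.51] t 5.68 F [ 1.  -0.  -0.9] j [-0.54  0.54]
```

Call:
{"method": "carry_out", "body": {"hand": [0.06,0.06,0.06,0.06,0.06,0.06,0.06,0.06], "dp": [[0.002,0.01,0],[0.004,0.02,0],[0.005,0.03,0.01],[0.007,0.042,0.02],[0.0085,0.054,0.03],[0.0085,0.054,0.03],[0.0085,0.054,0.03],[0.0085,0.054,0.03]], "turn": [[0,0,-6],[0,0,-12],[0,0,-18],[0,0,-24],[0,0,-30],[0,0,-32.5],[0,0,-32.5],[0,0,-32.5]]}}

```text
time_s: 6.35
position: [0.605, 0.1641, 0.0588]
tool_rot: [-0.503, -3.101, 0.001]
ft_force: [0.0, 0.3, -1.0]
opening: 0.0676
gripper_force: 30.0
```

```bash
python3 -c "
from h import *
go((0.6057,0.1659,0.012),72)"
```

```text
pos [0.605  0.1641 0.0588] y-yaw 71.58 dp [-0.0001  0.0019  0.0468] turn [-0.03 -0.02 -0.42] t 6.35 F [ 0.   0.3 -1. ] j [-0.46  0.97]
```

Call:
{"method": "carry_out", "body": {"hand": [0.06,0.06,0.06,0.06,0.06,0.06,0.06], "dp": [[0,0.001,0.015],[0,0.0015,0.03],[0,0.0015,0.042],[0,0.0015,0.046],[0,0.0015,0.049],[0,0.0015,0.0505],[0,0.0015,0.0505]], "turn": [[0,0,-0.4],[0,0,-0.4],[0,0,-0.4],[0,0,-0.4],[0,0,-0.4],[0,0,-0.4],[0,0,-0.4]]}}

```text
time_s: 6.93
position: [0.6059, 0.1659, 0.0087]
tool_rot: [0.489, 3.103, 0.0]
ft_force: [-0.0, 0.9, -1.0]
opening: 0.068
gripper_force: 30.0
```

```bash
python3 -c "
from h import *
go((0.6057,0.1659,0.0069),72)"
```

```text
pos [0.6059 0.1659 0.0087] y-yaw 72.07 dp [ 0.0002 -0.      0.0018] turn [0.01 0.02 0.07] t 6.93 F [-0.   0.9 -1. ] j [-0.45  0.98]
```

Call:
{"method": "carry_out", "body": {"hand": [0.06,0.06,0.06,0.06,0.06], "dp": [[0,0,0.0005],[0,0,0.001],[0,0,0.0015],[0,0,0.002],[0,0,0.002]], "turn": [[0,0,0],[0,0,0],[0,0,0],[0,0,0],[0,0,0]]}}

```text
time_s: 7.35
position: [0.6059, 0.166, 0.0069]
tool_rot: [0.489, 3.103, 0.001]
ft_force: [-0.4, -0.6, 2.2]
opening: 0.0673
gripper_force: 30.0
```

Call:
{"method": "carry_out", "body": {"hand": [0.07,0.075,0.075,0.075,0.075,0.075,0.075,0.075], "dp": [[0,0,0],[0,0,0],[0,0,0],[0,0,0],[0,0,0],[0,0,-0.01],[0,0,-0.03],[0,0,-0.05]], "turn": [[0,0,0],[0,0,0],[0,0,0],[0,0,0],[0,0,0],[0,0,0],[0,0,0],[0,0,0]]}}

```text
time_s: 8.02
position: [0.605, 0.1657, 0.0569]
tool_rot: [-0.489, -3.102, 0.001]
ft_force: [0.4, -0.6, 0.1]
opening: 0.0751
gripper_force: 0.0
```

```bash
cat >> h.py <<'E'
def cover(c,zt,near,name,rad=.06):
    W=world(c);h=cv2.cvtColor(c["frame"],cv2.COLOR_RGB2HSV)
    g=(np.hypot(W[...,0]-near[0],W[...,1]-near[1])<rad)&(h[...,1]<60)&(h[...,2]>60)&(abs(W[...,2]-zt)<.004)
    rect(W[big(cv2.erode(g.astype(np.uint8),np.ones((3,3))))],name+" (eroded)");return W,h
E
python3 - <<'E'
from h import *
c=manip.capture("wrist");pickle.dump(c,open("w2.pkl","wb"))
cover(c,.016,(.605,.167),"cover")
c=manip.capture("top");pickle.dump(c,open("t2.pkl","wb"))
cover(c,.016,(.605,.167),"cover top")
s=manip.sense();print(s["opening"])
# target behind -x end: stop frame -> world
go((.6057,.1659,.05),72)
E
```

```text
cover (eroded) c 605.4 165.5 size 66.3 49.1 long-axis 72.4 n 5991Traceback (most recent call last):
  File "<stdin>", line 5, in <module>
  File "h.py", line 29, in cover
    rect(W[big(cv2.erode(g.astype(np.uint8),np.ones((3,3))))],name+" (eroded)");return W,h
           ~~~^^^^^^^^^^^^^^^^^^^^^^^^^^^^^^^^^^^^^^^^^^^^^^
  File "h.py", line 25, in big
    n,l,st,_=cv2.connectedComponentsWithStats(m.astype(np.uint8)); return l==1+np.argmax(st[1:,4])
                                                                               ~~~~~~~~~^^^^^^^^^^
    return _wrapfunc(a, 'argmax', axis=axis, out=out, **kwds)
    return bound(*args, **kwds)
ValueError: attempt to get argmax of an empty sequence
```

```bash
python3 -c "
from h import *
go((.5881,.1133,.0080),72)"
```

```text
pos [0.6081 0.1665 0.0602] y-yaw 72.08 dp [ 0.0029 -0.057   0.052 ] turn [0.21 0.27 0.08] t 8.12 F [ 0.2 -0.3  1.1] j [-0.46  0.98]
```

Call:
{"method": "carry_out", "body": {"hand": [0.03,0.0,0.0,0.0,0.0,0.0,0.0,0.0], "dp": [[0,-0.02,0],[0,-0.04,0],[0,-0.057,0],[0,-0.057,0.01],[0,-0.057,0.025],[0,-0.057,0.04],[0,-0.057,0.048],[0,-0.057,0.048]], "turn": [[0,0,0],[0,0,0],[0,0,0],[0,0,0],[0,0,0],[0,0,0],[0,0,0],[0,0,0]]}}

```text
time_s: 8.78
position: [0.5911, 0.1178, 0.0148]
tool_rot: [0.485, 3.1, 0.014]
ft_force: [-14.7, 10.3, 55.0]
opening: 0.0254
gripper_force: 24.4
```

```bash
python3 -c "
from h import *
go((.5881,.1133,.0080),72);print(manip.sense()['opening'])"
```

```text
pos [0.5911 0.1178 0.0148] y-yaw 72.22 dp [ 0.0015 -0.0053  0.0068] turn [0.54 0.12 0.22] t 8.78 F [-14.7  10.3  55. ] j [-0.37  1.06]
0.025394376487564995
```

A finger landed on the cover before the hand had shut, so I'm backing straight up.

Call:
{"method": "carry_out", "body": {"hand": [0.0254,0.03,0.03,0.03,0.03,0.03], "dp": [[0,0,-0.006],[0,0,-0.01],[0,0,-0.02],[0,0,-0.04],[0,0,-0.05],[0,0,-0.05]], "turn": [[0,0,0],[0,0,0],[0,0,0],[0,0,0],[0,0,0],[0,0,0]]}}

```text
time_s: 9.28
position: [0.5897, 0.1119, 0.0603]
tool_rot: [0.489, 3.1, 0.002]
ft_force: [0.6, 0.3, 0.9]
opening: 0.03
gripper_force: 0.0
```

```bash
python3 - <<'E'
from h import *
c=manip.capture("wrist");pickle.dump(c,open("w3.pkl","wb"));cv2.imwrite("pics/w3.png",c["frame"][:,:,::-1])
cover(c,.016,(.605,.167),"cover")
go((.5881,.1133,.0080),72);print(manip.sense()['opening'])
E
```

```text
cover (eroded) c 605.5 166.1 size 65.4 49.8 long-axis 71.67 n 5521
pos [0.5889 0.1118 0.0591] y-yaw 72.09 dp [0.0013 0.0011 0.0511] turn [0.06 0.09 0.09] t 9.33 F [-0.5  0.7  0.1] j [-0.38  1.05]
0.03005767756421053
```

View pics/w3.png

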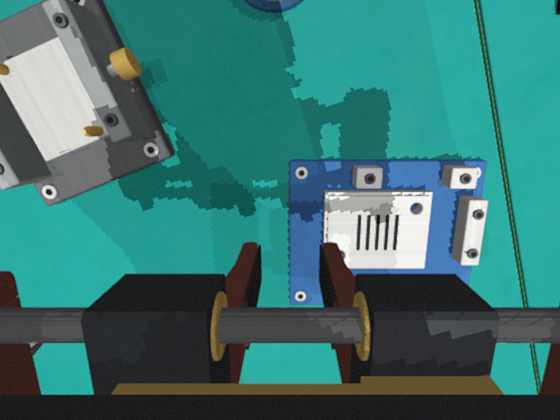

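The cover still lies flat at (378,230) on the blue plate, with the split blocks at (369,178) and (462,178) and the single fence at (470,230). I'll shut the fingers fully at this height before going down.

Call:
{"method": "carry_out", "body": {"hand": [0.0,0.0,0.0,0.0,0.0,0.0,0.0,0.0], "dp": [[0,0,0],[0,-0.003,0],[0,-0.003,0],[0,-0.003,0],[0,-0.003,0],[0,-0.003,0.01],[0,-0.003,0.02],[0,-0.003,0.02]], "turn": [[0,0,0],[0,0,0],[0,0,0],[0,0,0],[0,0,0],[0,0,0],[0,0,0],[0,0,0]]}}

```text
time_s: 10.0
position: [0.5856, 0.1086, 0.0359]
tool_rot: [-0.488, -3.1, 0.002]
ft_force: [-0.8, 0.3, -1.0]
opening: 0.0002
gripper_force: 0.0
```

```bash
python3 -c "
from h import *
go((.5881,.1133,.0080),72);print(manip.sense()['opening'])"
```

```text
pos [0.5856 0.1086 0.0359] y-yaw 72.11 dp [-0.001   0.0053  0.0279] turn [-0.11 -0.18  0.11] t 10.0 F [-0.8  0.3 -1. ] j [-0.38  1.06]
0.00017277063420833492
```

Call:
{"method": "carry_out", "body": {"hand": [0,0,0,0,0,0,0,0], "dp": [[0,0,0.014],[0,0,0.024],[0,0,0.028],[0,0.004,0.028],[0,0.009,0.028],[0,0.014,0.028],[0,0.018,0.028],[0,0.021,0.028]], "turn": [[0,0,0],[0,0,0],[0,0,0],[0,0,0],[0,0,0],[0,0,0],[0,0,0],[0,0,0]]}}

```text
time_s: 10.67
position: [0.5942, 0.1298, 0.011]
tool_rot: [0.488, 3.103, 0.001]
ft_force: [0.5, -1.4, -0.5]
opening: 0.0005
gripper_force: 0.7
```

```bash
python3 - <<'E'
from h import *
c=manip.capture("wrist");cover(c,.016,(.605,.167),"cover")
go()
E
```

```text
cover (eroded) c 606.4 170.5 size 66.3 48.9 long-axis 72.23 n 6484
pos [0.5943 0.1303 0.011 ] y-yaw 72.17 dp [0. 0. 0.] turn [0. 0. 0.] t 10.72 F [1.  0.2 1. ] j [-0.4   1.04]
```

Call:
{"method": "carry_out", "body": {"hand": [0,0,0,0,0,0,0,0], "dp": [[0,0.002,0.002],[0,0.005,0.002],[0,0.008,0.002],[0,0.011,0.002],[0,0.013,0.002],[0,0.0145,0.002],[0,0.0155,0.002],[0,0.016,0.002]], "turn": [[0,0,0],[0,0,0],[0,0,0],[0,0,0],[0,0,0],[0,0,0],[0,0,0],[0,0,0]]}}

```text
time_s: 11.38
position: [0.5986, 0.1443, 0.0084]
tool_rot: [-0.489, -3.103, -0.0]
ft_force: [-0.6, -1.0, -1.0]
opening: 0.0004
gripper_force: 0.2
```

Call:
{"method": "carry_out", "body": {"hand": [0,0,0,0,0,0], "dp": [[0,0.0005,0],[0,0.001,0],[0,0.0015,0],[0,0.002,0],[0,0.0025,0],[0,0.0025,0]], "turn": [[0,0,0],[0,0,0],[0,0,0],[0,0,0],[0,0,0],[0,0,0]]}}

```text
time_s: 11.88
position: [0.5989, 0.145, 0.0084]
tool_rot: [-0.49, -3.102, 0.003]
ft_force: [-2.0, -5.4, 2.7]
opening: 0.0006
gripper_force: 2.6
```

```bash
python3 - <<'E'
from h import *
c=manip.capture("wrist");cover(c,.016,(.608,.185),"cover")
go()
E
```

```text
cover (eroded) c 612.2 192.3 size 77.4 48.2 long-axis 72.76 n 8154
pos [0.5989 0.145  0.0084] y-yaw 72.04 dp [0. 0. 0.] turn [0. 0. 0.] t 11.93 F [-2.6 -4.4  2.7] j [-0.42  1.01]
```

Call:
{"method": "carry_out", "body": {"hand": [0,0,0,0,0,0,0,0], "dp": [[0,-0.006,0],[0,-0.008,-0.012],[0,-0.008,-0.03],[-0.025,0.012,-0.03],[-0.046,0.035,-0.03],[-0.046,0.042,-0.03],[-0.046,0.042,-0.03],[-0.046,0.042,-0.02]], "turn": [[0,0,0],[0,0,0],[0,0,0],[0,0,0],[0,0,0],[0,0,0],[0,0,0],[0,0,0]]}}

```text
time_s: 12.6
position: [0.657, 0.1732, 0.0302]
tool_rot: [0.487, 3.101, 0.003]
ft_force: [-0.9, -0.6, 0.2]
opening: 0.0007
gripper_force: 0.0
```

```bash
python3 - <<'E'
from h import *
c=manip.capture("wrist");cv2.imwrite("pics/w4.png",c["frame"][:,:,::-1]);pickle.dump(c,open("w4.pkl","wb"))
W=world(c);h=cv2.cvtColor(c["frame"],cv2.COLOR_RGB2HSV)
a=np.radians(72);X=np.array([np.cos(a),np.sin(a)]);Y=np.array([-X[1],X[0]]);d=W[...,:2]-np.array([.6142,.1726])
x=d@X*1e3;y=d@Y*1e3
g=(x>-45)&(x<45)&(y>-50)&(y<40)&(h[...,1]<60)&(h[...,2]>60)&(abs(W[...,2]-.016)<.002)
g=big(g);print("stop-frame extents of cover top x",np.percentile(x[g],[0.5,99.5]),"y",np.percentile(y[g],[.5,99.5]))
p=manip.sense()["position"];e=p[:2]-np.array([.6142,.1726]);print("tool stop xy",e@X*1e3,e@Y*1e3)
go()
E
```

```text
stop-frame extents of cover top x [-19.99788429  43.36329124] y [-17.56343869  30.15583218]
tool stop xy 11.73657778630004 -38.69680398339736
pos [0.6546 0.1718 0.0268] y-yaw 72.12 dp [0. 0. 0.] turn [0. 0. 0.] t 12.65 F [-0.5  0.2 -1.3] j [-0.43  1.  ]
```

Call:
{"method": "carry_out", "body": {"hand": [0,0,0,0,0,0,0,0], "dp": [[0,0,0.01],[0,0,0.018],[0.002,0,0.019],[0.005,0,0.019],[0.008,0,0.019],[0.0095,0,0.019],[0.0105,0,0.019],[0.0115,0,0.019]], "turn": [[0,0,0],[0,0,0],[0,0,0],[0,0,0],[0,0,0],[0,0,0],[0,0,0],[0,0,0]]}}

```text
time_s: 13.32
position: [0.6453, 0.1759, 0.0099]
tool_rot: [0.489, 3.103, 0.001]
ft_force: [0.9, -0.8, 0.2]
opening: 0.0003
gripper_force: 0.3
```

Call:
{"method": "carry_out", "body": {"hand": [0,0,0,0], "dp": [[0.0005,0,0],[0.001,0,0],[0.0015,0,0],[0.0015,0,0]], "turn": [[0,0,0],[0,0,0],[0,0,0],[0,0,0]]}}

```text
time_s: 13.65
position: [0.6442, 0.1762, 0.0098]
tool_rot: [0.489, 3.102, 0.001]
ft_force: [0.5, -0.2, 1.5]
opening: 0.0008
gripper_force: 0.7
```

Call:
{"method": "carry_out", "body": {"hand": [0,0,0,0,0,0], "dp": [[0.0005,0,0],[0.001,0,0],[0.0015,0,0],[0.002,0,0],[0.0025,0,0],[0.0025,0,0]], "turn": [[0,0,0],[0,0,0],[0,0,0],[0,0,0],[0,0,0],[0,0,0]]}}

```text
time_s: 14.15
position: [0.6441, 0.1762, 0.0103]
tool_rot: [0.49, 3.098, 0.001]
ft_force: [7.4, -2.3, -1.1]
opening: 0.0008
gripper_force: 3.6
```

Call:
{"method": "carry_out", "body": {"hand": [0,0,0,0,0,0,0,0], "dp": [[-0.003,0,0],[-0.008,0,0],[-0.01,0,-0.01],[-0.01,0,-0.03],[-0.01,0,-0.05],[-0.01,0,-0.065],[-0.01,0,-0.065],[-0.01,0,-0.065]], "turn": [[0,0,0],[0,0,0],[0,0,0],[0,0,0],[0,0,0],[0,0,0],[0,0,0],[0,0,0]]}}

```text
time_s: 14.82
position: [0.6511, 0.1742, 0.0754]
tool_rot: [0.489, 3.103, 0.001]
ft_force: [-0.3, -0.2, -0.7]
opening: 0.0006
gripper_force: 0.0
```

```bash
python3 - <<'E'
from h import *
c=manip.capture("wrist");cv2.imwrite("pics/w5.png",c["frame"][:,:,::-1]);pickle.dump(c,open("w5.pkl","wb"))
W=world(c);h=cv2.cvtColor(c["frame"],cv2.COLOR_RGB2HSV)
a=np.radians(72);X=np.array([np.cos(a),np.sin(a)]);Y=np.array([-X[1],X[0]]);d=W[...,:2]-np.array([.6142,.1726])
x=d@X*1e3;y=d@Y*1e3
g=(x>-45)&(x<45)&(y>-50)&(y<40)&(h[...,1]<60)&(h[...,2]>60)&(abs(W[...,2]-.016)<.002)
g=big(g);print("x",np.percentile(x[g],[0.5,99.5]),"y",np.percentile(y[g],[.5,99.5]));rect(W[big(cv2.erode(g.astype(np.uint8),np.ones((3,3))))],"c")
b=cv2.inRange(h,(103,110,50),(125,255,255)).astype(bool)&(abs(W[...,0]-.613)<.1)&(abs(W[...,1]-.172)<.1);v,u=np.nonzero(big(b));rect(np.array([ray(c,p,q,.006) for p,q in zip(u,v)]),"plate")
f=(abs(x)<60)&(abs(y)<60)&(abs(W[...,2]-.02)<.002); k,l,st,ce=cv2.connectedComponentsWithStats(f.astype(np.uint8))
for i in range(1,k):
    if st[i,4]>30: rect(W[l==i],"fence"); print(x[l==i].min(),x[l==i].max(),y[l==i].min(),y[l==i].max())
# regrasp pose: yaw 162, above nest
go((.6084,.1871,.06),162); go((.6084,.1871,.06),-18)
E
```

```text
x [-20.00845102  43.29222233] y [-14.11863764  33.09935559]
c c 625.0 201.5 size 27.0 17.2 long-axis -80.99 n 366
plate c 614.0 170.6 size 126.0 101.3 long-axis 72.06 n 15364
fence c 569.2 169.1 size 15.7 12.6 long-axis 72.12 n 461
-25.13548663777474 -9.456025173335929 35.45610128055427 48.03315698693857
fence c 586.9 224.2 size 15.8 12.6 long-axis 72.12 n 479
32.69035941766215 48.51642457660701 35.56620034792401 48.161540777651986
fence c 624.0 223.6 size 43.7 12.0 long-axis -17.84 n 1067
45.47238241377091 57.54177945221521 -15.38756308677365 28.274463700191486
pos [0.6503 0.174  0.0742] y-yaw 72.11 dp [ 0.0439 -0.0004  0.0143] turn [ 3.000e-02 -4.000e-02 -8.989e+01] t 14.87 F [-0.2 -0.  -0.5] j [-0.45  0.99]
pos [0.6503 0.174  0.0742] y-yaw 72.11 dp [ 0.0439 -0.0004  0.0143] turn [ 3.000e-02 -4.000e-02 -8.989e+01] t 14.87 F [-0.2 -0.  -0.5] j [-0.45  0.99]
```

View pics/w5.png

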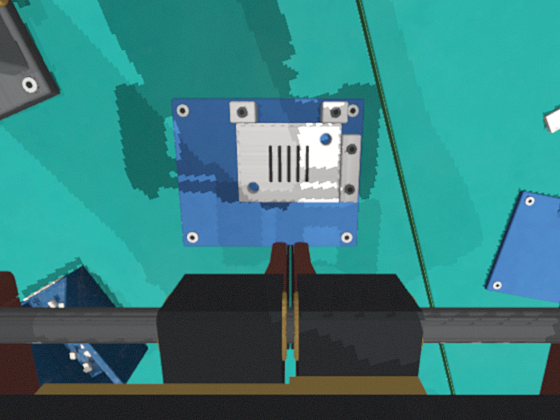

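The cover lies flat and snug: split blocks at (242,111) and (334,111), single fence at (350,165), and edges within about 0.5 mm of both fences. Next I regrip across the long sides, turning +90° to yaw -18°.

Call:
{"method": "carry_out", "body": {"hand": [0.02,0.04,0.06,0.08,0.085,0.085,0.085,0.085], "dp": [[0.006,0,0],[0.012,0,0],[0.018,0,0],[0.024,0,0],[0.03,0,0],[0.036,0,0],[0.04,0,0],[0.0437,-0.0007,0]], "turn": [[0,0,7],[0,0,14],[0,0,21],[0,0,28],[0,0,35],[0,0,42],[0,0,49],[0,0,56]]}}

```text
time_s: 15.53
position: [0.6075, 0.1868, 0.0729]
tool_rot: [-1.894, -2.504, 0.004]
ft_force: [-1.0, -0.1, -0.7]
opening: 0.0503
gripper_force: 0.0
```

Call:
{"method": "carry_out", "body": {"hand": [0.085,0.085,0.085,0.085,0.085,0.085,0.085], "dp": [[0,0,0],[0,0,0],[0,0,0],[0,0,0],[0,0,0.01],[0,0,0.02],[0,0,0.02]], "turn": [[0,0,7],[0,0,14],[0,0,21],[0,0,28],[0,0,34],[0,0,34],[0,0,34]]}}

```text
time_s: 16.12
position: [0.6066, 0.1864, 0.0513]
tool_rot: [-2.536, -1.853, 0.009]
ft_force: [-0.5, 0.2, -0.2]
opening: 0.085
gripper_force: 0.0
```

```bash
python3 -c "
from h import *
go((.6087,.1866,.0075),-18);print(manip.sense()['opening'])"
```

```text
pos [0.6066 0.1864 0.0513] y-yaw -17.69 dp [0.001  0.0021 0.0438] turn [-0.23  0.22  0.31] t 16.12 F [-0.5  0.2 -0.2] j [-0.76 -0.33]
0.08500701768972284
```

Call:
{"method": "carry_out", "body": {"hand": [0.085,0.085,0.085,0.085,0.085,0.085,0.085], "dp": [[0.0005,0.0015,0],[0.0005,0.0015,0.012],[0.0005,0.0015,0.024],[0.0005,0.0015,0.034],[0.0005,0.0015,0.04],[0.0005,0.0015,0.042],[0.0005,0.0015,0.042]], "turn": [[0,0,0],[0,0,0],[0,0,0],[0,0,0],[0,0,0],[0,0,0],[0,0,0]]}}

```text
time_s: 16.7
position: [0.6101, 0.1864, 0.0115]
tool_rot: [-2.54, -1.849, 0.002]
ft_force: [0.1, 0.3, -0.9]
opening: 0.0851
gripper_force: 0.0
```

```bash
python3 -c "
from h import *
go((.6087,.1866,.0075),-18)"
```

```text
pos [0.6101 0.1864 0.0115] y-yaw -17.9 dp [-0.0003 -0.0014  0.004 ] turn [-0.06  0.05  0.1 ] t 16.7 F [ 0.1  0.3 -0.9] j [-0.74 -0.3 ]
```

Call:
{"method": "carry_out", "body": {"hand": [0.085,0.085,0.085,0.045,0.045,0.045,0.045,0.045], "dp": [[0,-0.001,0.002],[0,-0.001,0.0043],[0,-0.001,0.0043],[0,-0.001,0.0043],[0,-0.001,0.0043],[0,-0.001,0.0043],[0,-0.001,0.0043],[0,-0.001,0.0043]], "turn": [[0,0,0],[0,0,0],[0,0,0],[0,0,0],[0,0,0],[0,0,0],[0,0,0],[0,0,0]], "force": 30}}

```text
time_s: 17.37
position: [0.6097, 0.1871, 0.0083]
tool_rot: [-2.54, -1.849, -0.0]
ft_force: [0.5, -0.5, 1.2]
opening: 0.0551
gripper_force: 0.0
```

Call:
{"method": "carry_out", "body": {"hand": [0.045,0.045,0.045,0.045], "dp": [[0,0,0],[0,0,0],[0,0,0],[0,0,0]], "turn": [[0,0,0],[0,0,0],[0,0,0],[0,0,0]]}}

```text
time_s: 17.7
position: [0.6096, 0.1871, 0.0082]
tool_rot: [-2.54, -1.849, 0.0]
ft_force: [0.3, -0.1, 1.6]
opening: 0.0516
gripper_force: 30.0
```

```bash
python3 -c "
from h import *
go((.6087,.1866,.0075),-18)"
```

```text
pos [0.6096 0.1871 0.0082] y-yaw -17.9 dp [-0.0007 -0.0007  0.0007] turn [-0.01 -0.    0.1 ] t 17.7 F [ 0.3 -0.1  1.6] j [-0.73 -0.3 ]
```

Call:
{"method": "carry_out", "body": {"hand": [0.045,0.045,0.045,0.045,0.045,0.045,0.045,0.045], "dp": [[0,0,-0.002],[0,0,-0.007],[0,0,-0.015],[0,0,-0.03],[0,0,-0.05],[0,0,-0.07],[0,0,-0.08],[0,0,-0.08]], "turn": [[0,0,0],[0,0,0],[0,0,0],[0,0,0],[0,0,0],[0,0,0],[0,0,0],[0,0,0]]}}

```text
time_s: 18.37
position: [0.6117, 0.1874, 0.0917]
tool_rot: [2.539, 1.848, 0.008]
ft_force: [1.5, 0.6, -1.1]
opening: 0.0515
gripper_force: 30.0
```

```bash
python3 -c "
from h import *
go((.4582,.3492,.088),73.45)"
```

```text
pos [0.6117 0.1874 0.0917] y-yaw -17.92 dp [ 0.1067 -0.1959  0.0032] turn [ 3.000e-02 -3.500e-01  8.863e+01] t 18.37 F [ 1.5  0.6 -1.1] j [-0.79 -0.35]
```

Call:
{"method": "carry_out", "body": {"hand": [0.045,0.045,0.045,0.045,0.045,0.045,0.045,0.045], "dp": [[0.005,-0.01,0],[0.015,-0.028,0],[0.025,-0.046,0],[0.035,-0.064,0],[0.045,-0.083,0],[0.055,-0.101,0],[0.065,-0.119,0],[0.075,-0.138,0]], "turn": [[0,0,-5],[0,0,-11],[0,0,-18],[0,0,-25],[0,0,-32],[0,0,-39],[0,0,-46],[0,0,-53]]}}

```text
time_s: 19.03
position: [0.5003, 0.3011, 0.0876]
tool_rot: [-1.44, -2.792, 0.001]
ft_force: [-0.5, 0.0, -1.1]
opening: 0.0515
gripper_force: 30.0
```

```bash
python3 -c "
from h import *
go((.4582,.3492,.088),73.45)"
```

```text
pos [0.5003 0.3011 0.0876] y-yaw 35.44 dp [ 0.0636 -0.0065 -0.0004] turn [-5.000e-02 -1.000e-02 -3.801e+01] t 19.03 F [-0.5  0.  -1.1] j [-0.89  0.16]
```

Call:
{"method": "carry_out", "body": {"hand": [0.045,0.045,0.045,0.045,0.045,0.045,0.045,0.045], "dp": [[0.011,-0.001,0],[0.022,-0.002,0],[0.033,-0.003,0],[0.044,-0.004,0],[0.054,-0.005,0],[0.0636,-0.0065,0],[0.0636,-0.0065,0],[0.0636,-0.0065,0]], "turn": [[0,0,-7],[0,0,-14],[0,0,-21],[0,0,-28],[0,0,-34],[0,0,-38],[0,0,-38],[0,0,-38]]}}

```text
time_s: 19.7
position: [0.459, 0.349, 0.0877]
tool_rot: [-0.464, -3.106, 0.001]
ft_force: [1.1, -0.7, -2.2]
opening: 0.0514
gripper_force: 30.0
```

```bash
python3 - <<'E'
from h import *
go((.4582,.3492,.088),73.45)
c=manip.capture("wrist");pickle.dump(c,open("w6.pkl","wb"));cv2.imwrite("pics/w6.png",c["frame"][:,:,::-1])
W=world(c);h=cv2.cvtColor(c["frame"],cv2.COLOR_RGB2HSV)
go((.4582,.3492,.088),73.45)
s=manip.sense();p=s["position"]
a=np.radians(-16.55);X=np.array([np.cos(a),np.sin(a)]);Y=np.array([-X[1],X[0]]);d=W[...,:2]-p[:2];x=d@X*1e3;y=d@Y*1e3
for zt in (p[2]+.008,p[2]+.0055):
    g=(abs(x)<45)&(abs(y)<40)&(abs(W[...,2]-zt)<.0013)&(h[...,1]<60);print("z",zt,g.sum(),"x",np.percentile(x[g],[1,99]),"y",np.percentile(y[g],[1,99]))
t=(abs(x)<70)&(abs(y)<40)&(abs(W[...,2]-.06)<.002);print("term",t.sum(),"x",np.percentile(x[t],[.5,99.5]),"y",np.percentile(y[t],[.5,99.5]))
E
```

```text
pos [0.459  0.349  0.0877] y-yaw 73.02 dp [ 0.0009 -0.     -0.0003] turn [-0.04 -0.04 -0.43] t 19.7 F [ 1.1 -0.7 -2.2] j [-0.86  0.6 ]
pos [0.4597 0.3485 0.0878] y-yaw 72.95 dp [ 0.0016  0.0003 -0.0002] turn [-0.04 -0.01 -0.5 ] t 19.75 F [-0.7  0.  -0.9] j [-0.86  0.6 ]
z 0.09581135824482762 3625 x [-31.7774601   20.37724321] y [-23.83008841  23.83658036]
z 0.09331135824482761 7093 x [-33.22924576  20.83533704] y [-25.32451467  25.2069653 ]
term 2168 x [-55.6375346   41.32845192] y [-22.73375539  22.54296379]
```

View pics/w6.png

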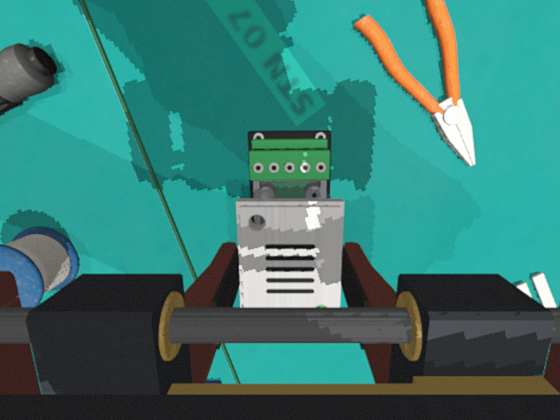

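The held cover is at (290,252), its near hole at (257,221). The near terminal is at (289,158) with pin bosses just below it. Relative to the module the cover needs about 0.7 mm along tool +x and -0.45° of turn. I'll correct while lowering to just above the pin tips.

Call:
{"method": "carry_out", "body": {"hand": [0.045,0.045,0.045,0.045,0.045,0.045], "dp": [[0.0007,0,0.01],[0.0007,0,0.02],[0.0007,0,0.028],[0.0007,0,0.033],[0.0007,0,0.033],[0.0007,0,0.033]], "turn": [[0,0,-0.45],[0,0,-0.45],[0,0,-0.45],[0,0,-0.45],[0,0,-0.45],[0,0,-0.45]]}}

```text
time_s: 20.25
position: [0.4587, 0.3489, 0.0545]
tool_rot: [-0.45, -3.108, 0.002]
ft_force: [-0.1, -0.3, -0.4]
opening: 0.0517
gripper_force: 30.0
```

```bash
cat > chk.py <<'E'
from h import *
def fit(c,dep):
    W=world(c);h=cv2.cvtColor(c["frame"],cv2.COLOR_RGB2HSV)
    s=manip.sense();p=s["position"];a=np.radians(-16.55);X=np.array([np.cos(a),np.sin(a)]);Y=np.array([-X[1],X[0]]);d=W[...,:2]-p[:2];x=d@X*1e3;y=d@Y*1e3
    g=(abs(x)<36)&(abs(y)<40)&(abs(W[...,2]-p[2]-dep)<.0013)&(h[...,1]<60)
    print("cover top x0",np.percentile(x[g],.5),"y",np.percentile(y[g],[1,99]),g.sum(),"z",np.median(W[g][:,2]))
    for lo,hi in ((-30,-10),(-10,10)):
        k=g&(x>lo)&(x<hi);print("  y edges",lo,np.percentile(y[k],[1,99]) if k.sum() else None)
    t=(abs(x)<70)&(abs(y)<40)&(abs(W[...,2]-.06)<.002)&(h[...,1]>60);print("term",t.sum(),"x",np.percentile(x[t],[.5,99.5]),"y",np.percentile(y[t&(x<0)],[.5,99.5]))
    go()
fit(manip.capture("wrist"),.008)
E
python3 chk.py
```

```text
cover top x0 -31.434950015652298 y [-26.44419516  25.07378244] 1745 z 0.06194493549368998
  y edges -30 [-24.14364409  22.56445443]
  y edges -10 [-26.53654006  25.13863492]
term 3414 x [-54.94290216  54.29184263] y [-32.58083638  31.38384985]
pos [0.459  0.3492 0.055 ] y-yaw 73.53 dp [0. 0. 0.] turn [0. 0. 0.] t 20.3 F [ 0.3 -0.7 -0.2] j [-0.86  0.61]
```

Call:
{"method": "carry_out", "body": {"hand": [0.045,0.045,0.045,0.045,0.045,0.045,0.045,0.045], "dp": [[0.0006,0,0],[0.0006,0,0.002],[0.0006,0,0.004],[0.0006,0,0.006],[0.0006,0,0.0075],[0.0006,0,0.009],[0.0006,0,0.0095],[0.0006,0,0.0095]], "turn": [[0,0,0],[0,0,0],[0,0,0],[0,0,0],[0,0,0],[0,0,0],[0,0,0],[0,0,0]]}}

```text
time_s: 20.97
position: [0.4582, 0.3494, 0.0455]
tool_rot: [-0.45, -3.109, 0.0]
ft_force: [0.4, 0.3, -1.8]
opening: 0.0517
gripper_force: 30.0
```

Call:
{"method": "carry_out", "body": {"hand": [0.045,0.045,0.045,0.045,0.045,0.045,0.045,0.045], "dp": [[0,0,0.001],[0,0,0.002],[0,0,0.0035],[0,0,0.005],[0,0,0.0065],[0,0,0.0075],[0,0,0.008],[0,0,0.008]], "turn": [[0,0,0],[0,0,0],[0,0,0],[0,0,0],[0,0,0],[0,0,0],[0,0,0],[0,0,0]]}}

```text
time_s: 21.63
position: [0.4582, 0.3494, 0.0375]
tool_rot: [-0.449, -3.109, 0.0]
ft_force: [-0.0, -0.6, -0.3]
opening: 0.0516
gripper_force: 30.0
```

Call:
{"method": "carry_out", "body": {"hand": [0.045,0.045,0.045,0.045,0.045,0.045], "dp": [[0,0,0.0005],[0,0,0.001],[0,0,0.0015],[0,0,0.0018],[0,0,0.0018],[0,0,0.0018]], "turn": [[0,0,0],[0,0,0],[0,0,0],[0,0,0],[0,0,0],[0,0,0]]}}

```text
time_s: 22.13
position: [0.4583, 0.3496, 0.0362]
tool_rot: [0.45, 3.109, 0.0]
ft_force: [-1.3, -1.3, 4.3]
opening: 0.0513
gripper_force: 30.0
```

Contact came at exactly the predicted seat height, so I release and rise.

Call:
{"method": "carry_out", "body": {"hand": [0.055,0.065,0.075,0.075,0.075,0.075,0.075,0.075], "dp": [[0,0,0],[0,0,0],[0,0,0],[0,0,0],[0,0,-0.008],[0,0,-0.025],[0,0,-0.05],[0,0,-0.08]], "turn": [[0,0,0],[0,0,0],[0,0,0],[0,0,0],[0,0,0],[0,0,0],[0,0,0],[0,0,0]]}}

```text
time_s: 22.8
position: [0.4574, 0.3487, 0.1159]
tool_rot: [-0.449, -3.108, 0.004]
ft_force: [-0.5, -0.2, -1.2]
opening: 0.075
gripper_force: 0.0
```

Call:
{"method": "carry_out", "body": {"hand": [0.075,0.075,0.075,0.075], "dp": [[0,0,-0.02],[0,0,-0.03],[0,0,-0.03],[0,0,-0.03]], "turn": [[0,0,0],[0,0,0],[0,0,0],[0,0,0]]}}

```text
time_s: 23.13
position: [0.4581, 0.3495, 0.1457]
tool_rot: [0.449, 3.109, 0.001]
ft_force: [-0.2, -0.5, -0.9]
opening: 0.0748
gripper_force: 0.0
```

```bash
python3 - <<'E'
from h import *
c=manip.capture("wrist");cv2.imwrite("pics/w7.png",c["frame"][:,:,::-1])
W,h=cover(c,.043,(.4588,.3487),"cover",.045)
g=(np.hypot(W[...,0]-.4588,W[...,1]-.3487)<.025)&(abs(W[...,2]-.043)<.006)
P=W[g];A=np.c_[P[:,:2]-P[:,:2].mean(0),np.ones(len(P))];q=np.linalg.lstsq(A,P[:,2],rcond=None)[0];print("top z",np.median(P[:,2]),"plane",q)
go()
E
```

```text
cover (eroded) c 458.5 348.9 size 65.5 50.4 long-axis -16.44 n 4037
top z 0.042776345567388505 plane [0.0004995  0.00395959 0.04277343]
pos [0.4576 0.3491 0.1449] y-yaw 73.56 dp [0. 0. 0.] turn [0. 0. 0.] t 23.18 F [-0.2 -0.  -0.1] j [-0.88  0.59]
```

View pics/w7.png

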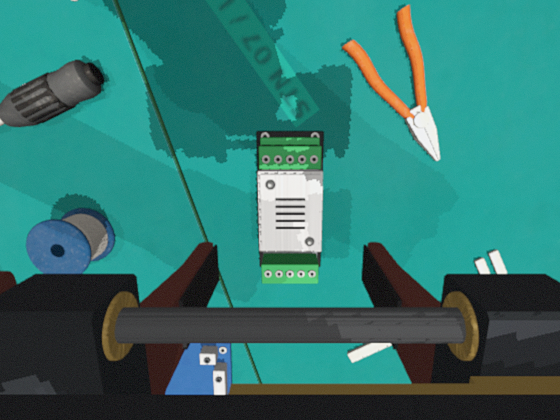

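The cover is at (290,213) between the terminals, with pin tips showing in both holes at (270,184) and (310,241). It measures level, within 0.4 mm of the seat centre, top at about 43 mm (44 nominal), and the hand is clear.

```bash
python3 -c "
from station import manip
print(manip.sign_off())"
```

```text
the job is handed in; nothing more can be done
None
```

The cover is seated on the fuse module's pins and released, after lying snug against both fences on the corner stop. The job was handed in at about 23 s and no verdict came back. Before the push, one finger pressed down on the cover with about 55 N, and I backed off without moving it.

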